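# Stop the polisher, sort the fittings, reset the stop

### The arm

A 6-joint arm with a two-finger parallel gripper is mounted at the origin on the work surface. World frame = base frame: x ahead of the robot, y to its left, z up, the work surface at z = 0. Lengths are in m, angles in rad, forces in N, time in s.
With the tool pointing down it reaches from about 0.35 to 1 m from the base axis. Payload 7.1 kg.
Tool frame: the origin (TCP) lies on the centre line of the jaws, within the pads' length; the fingertips stand manip.finger_overhang ahead of it and the grasp point (between the pads) lies 6 mm ahead of it (manip.finger_overhang is the distance from the TCP to the fingertips, in m); z points along the fingers, y is the line along which they close (so a half turn about z gives the same grasp; the last joint's range is limited). The gripper opens to 85 mm and grips with 20 to 120 N. Pads are 22 mm wide; open, the fingers measure 114 mm over their backs; the gripper's body (76 mm by 85 mm) begins 54 mm behind the grasp point. The pads swing forward as they close: fully open they stand 13 mm farther back than shut.
Start: joints at [1.316, 0.423, 1.63, -0, 1.089, -0.019], TCP at [0.146, 0.608, 0.231] pointing down, gripper open.
Joint ranges: [-3, 3], [-0.9, 2.11], [0.09, 2.58], [-1.31, 4.45], [0.11, 2.69], [-2.54, 2.54]. Speed limits (rad/s): [2.39, 2.39, 3.01, 3.14, 3.14, 3.14].

### API

Orientations are given as a unit quaternion [w, x, y, z].
In Python, from rig import manip gives the robot as it stands.
- The arm moves only by the shell command python3 -m crank 'ROWS' [OPENING] [FORCE]. ROWS is JSON, a list of rows, each a list of 2 entries, a list of its own where there are three numbers: the shift along the world's x, y, z in m, then the turn about the world's z in rad. In form: [[[dx, dy, dz], turn], ...]. A call has exactly 5 rows; each row is the pose to reach, as a shift and turn from the pose commanded when the call began; what a row does not reach only later rows make up. A row lasts 1/10 s, in which the tool goes at most 50 mm and 8.59 degrees, less where a joint would pass 70% of its speed; a pose out of reach is approached as far as the arm can. A call with a gripper value outside its range is refused whole. OPENING is the opening, from -1 (shut) to 1 (fully open), so that 0 is half open, set as the call begins (- or left out, the last holds). The fingers move at their own pace and stop on an object; FORCE is the grip in N (left out, the last holds). Time passes only in rows, so rows that repeat a pose let the fingers close, or fill a call up. It gives the time, the measured TCP pose, the force, the opening and the grip force at its end, in the units of the state.
- manip.state(): the state, without advancing time (a new reading comes with each control period).
- manip.capture(name): name is "scene" or "top"; returns a dict with "image" (384x512x3 uint8, red, green, blue), "vfov" (degrees; the focal length in pixels is half the picture's height over the tangent of half this angle, whatever the lens; pixels are square), "cx", "cy" (the principal point, pixels), "pose" (4x4, takes a point from camera to world coordinates). Camera axes: x right, y down, z forward; pixel columns grow to the right and rows downward; lengths in m; the calibration is good to about 2 mm. A picture is of the moment at which its call begins. There is no depth.
- manip.finish_job(): hands the job in; it is judged then, once.
The state is a dict: "clock": time; "qpos": joint angles; "qd": joint speeds; "joint_efforts": joint torques, N m; "ee_pos": TCP position; "ee_rot": TCP orientation; "contact_force": force on the tool from outside, world axes, zero at the start; "moment": the same for the moment, N m; "width": finger opening in m; "grasp_force": force on a finger pad.
Only numpy, scipy, OpenCV 4.12 (cv2) and the standard library are available. Lean on these libraries where they do the work, as an engineer would, in place of code of your own. Each camera call takes 0.05 s, during which the arm holds its last target. There are 200 camera calls.

### The job

The fittings for a carved sideboard have come off the polishing machine all mixed up. First press the red mushroom stop fully down for a moment, with nothing sorted yet; then sort every loose fitting into its tray - brass pulls into the blue tray, dark wooden knobs into the green tray, steel hinges into the red tray - and only when all are sorted turn the stop's red head clockwise as far as it goes to reset the machine. Leave the tin, the sanding block, the carved rosette, the jar and the tools where they are.

Things in the scene. Friction and masses are not known exactly. Their poses are not given: they have to be found in the camera images.
- pull0: brass bar drawer pull: bar 76 long x 12 wide x 8 thick on two 12 x 12 mm feet at +-32 mm along it, 26 high over all, 80 g. Starts standing on its feet. Origin: centre of its underside (between the feet, at the level of the feet's ends); x along the bar, z up from the feet to the bar, the bar's middle at z = 22 mm. Best gripped across the middle of the bar. May be absent
- pull1: brass bar drawer pull: bar 76 long x 12 wide x 8 thick on two 12 x 12 mm feet at +-32 mm along it, 26 high over all, 80 g. Starts standing on its feet. Origin: centre of its underside (between the feet, at the level of the feet's ends); x along the bar, z up from the feet to the bar, the bar's middle at z = 22 mm. Best gripped across the middle of the bar. May be absent
- pull2: brass bar drawer pull: bar 76 long x 12 wide x 8 thick on two 12 x 12 mm feet at +-32 mm along it, 26 high over all, 80 g. Starts standing on its feet. Origin: centre of its underside (between the feet, at the level of the feet's ends); x along the bar, z up from the feet to the bar, the bar's middle at z = 22 mm. Best gripped across the middle of the bar. May be absent
- knob0: dark turned wooden cabinet knob with a tiny brass dot on top: square base plate 34 x 34 x 6, a short 18 mm neck, a ball head 29 mm in diameter whose centre is 18.5 mm up; 33 high over all, 30 g. Starts standing on its plate. Origin: centre of the plate's underside, z up through the head, x and y square to the plate's sides. May be absent
- knob1: dark turned wooden cabinet knob with a tiny brass dot on top: square base plate 34 x 34 x 6, a short 18 mm neck, a ball head 29 mm in diameter whose centre is 18.5 mm up; 33 high over all, 30 g. Starts standing on its plate. Origin: centre of the plate's underside, z up through the head, x and y square to the plate's sides. May be absent
- knob2: dark turned wooden cabinet knob with a tiny brass dot on top: square base plate 34 x 34 x 6, a short 18 mm neck, a ball head 29 mm in diameter whose centre is 18.5 mm up; 33 high over all, 30 g. Starts standing on its plate. Origin: centre of the plate's underside, z up through the head, x and y square to the plate's sides. May be absent
- hinge0: folded steel butt hinge lying flat: 60 long x 36 wide x 10 thick, with a darker barrel along one long edge, 90 g. Origin: centre of its underside; x along its length, y across its 36 mm width, z up. May be absent
- hinge1: folded steel butt hinge lying flat: 60 long x 36 wide x 10 thick, with a darker barrel along one long edge, 90 g. Origin: centre of its underside; x along its length, y across its 36 mm width, z up. May be absent
- hinge2: folded steel butt hinge lying flat: 60 long x 36 wide x 10 thick, with a darker barrel along one long edge, 90 g. Origin: centre of its underside; x along its length, y across its 36 mm width, z up. May be absent
- tray_blue: blue plastic open tray for the pulls, fixed to the bench, outer size 150 (x) x 120 (y) x 34 high, walls and floor 4 thick. Origin: centre of its underside, z up
- tray_green: green plastic open tray for the knobs, fixed to the bench, outer size 150 (x) x 120 (y) x 34 high, walls and floor 4 thick. Origin: centre of its underside, z up
- tray_red: red plastic open tray for the hinges, fixed to the bench, outer size 150 (x) x 120 (y) x 34 high, walls and floor 4 thick. Origin: centre of its underside, z up
- stop_top (a point): centre of the top face of the grip bar on the head of the red mushroom stop; z up, x along the bar. The bar is 38 long x 12 wide and stands 16 high on a round red head 48 across; all this is on a yellow box 76 x 76 x 46 fixed to the bench. With the button up this point is 92 mm above the bench. The stop trips the polishing machine when pressed and springs back up by itself; it stays tripped until the head is turned
- stop_press (a joint): how far the stop's head is pressed down, m: 0 up, 0.008 fully down; sprung, 1.4 N to start and 5.3 N to hold fully down
- stop_turn (a joint): how far the head is turned clockwise seen from above, rad: starts at 0 to 0.15, reset at the end of its travel at 1.3; stays where it is left (friction 0.03 N m)
- wax_tin: bystander: round aluminium wax tin with a yellow disc on its lid, 58 across, 24 high, among the fittings. Origin: centre of underside
- sanding_block: bystander: cork sanding block with a black sole, 70 x 42 x 25, among the fittings. Origin: centre of underside, x along its length
- rosette: bystander: round carved wooden rosette of a paler brown, 58 across, 18 high, among the fittings. Origin: centre of underside
- mallet: bystander: wooden mallet lying behind the fittings, handle 200 mm. Origin: under the middle of its head
- screwdriver: bystander: screwdriver lying behind the fittings. Origin: underside, near its middle
- varnish_jar: bystander: amber glass jar, 70 across, 75 high, at the back right. Origin: centre of underside
Mind the look-alikes: they are no part of the job. Of the things like the part that bears stop_top, leave any that is turquoise; of the rest the larger one is meant.

How it is judged:
By the outcome, as a careful person would: the job done as asked, in the order asked, and still so for the second after the job is handed in, with the robot touching nothing.
Of pull0, pull1, pull2, knob0, knob1, knob2, hinge0, hinge1, hinge2 only 6 to 9 are there at a start; the rules pass over those that are not, and their reading is None.
At some moment in a run one of pull0, pull1, pull2, knob0, knob1, knob2, hinge0, hinge1, hinge2 may be knocked a few centimetres aside while the robot is not near it.
Once in a run the grip may slacken for a moment while it holds something.
It also fails if it takes over 210 s, if anything falls off the work surface, if the arm or the gripper's body presses on something with over 40 N, if the wrist force passes 120 N, or if a joint passes its speed limit or range.

## Working session

There is one attempt and no reset: what is moved stays moved. The work goes in short steps, Python scripts to look and compute and a shell command to move; the robot and the scene stay as the last step left them, time stands still between calls to the robot, and variables do not carry over. Pictures are saved under pics/ and viewed, at most 14 in all, crops included, and the job is handed in when it is done.

```bash
mkdir -p pics; ls
python3 - <<'E'
from rig import manip
import cv2,numpy as np
print(manip.state(), manip.finger_overhang)
for n in("scene","top"):
    c=manip.capture(n); print(n,c["vfov"],c["cx"],c["cy"],np.round(c["pose"],3).tolist())
    cv2.imwrite(f"pics/{n}0.png",cv2.resize(c["image"][:,:,::-1],(800,600),interpolation=cv2.INTER_CUBIC))
E
```

```text
pics
{'clock': 0.0, 'qpos': array([ 1.31598983e+00,  4.23844093e-01,  1.63072466e+00, -2.71865752e-05,
        1.08860039e+00, -1.90098994e-02]), 'qd': array([-0.00077305,  0.00028663,  0.00053764,  0.00075414,  0.00049251,
        0.00064683]), 'joint_efforts': array([ 1.74516681e-03, -5.57404590e+01, -2.81733906e+01,  7.58835563e-05,
        7.51401560e-03,  6.33335304e-06]), 'ee_pos': array([0.14585593, 0.60715868, 0.23033005]), 'ee_rot': array([-9.56541651e-05,  1.17619049e-01,  9.93058477e-01, -7.82508712e-04]), 'contact_force': array([-0.36502097, -0.47257525, -0.08813189]), 'moment': array([0.02173837, 0.02678869, 0.02700913]), 'grasp_force': 0.0, 'width': 0.0851496303711893} 0.025
scene 45.68977912356005 257.39152632127207 191.7448973456694 [[0.665, 0.595, -0.451, 1.053], [0.746, -0.543, 0.385, -0.423], [-0.016, -0.593, -0.805, 1.052], [0.0, 0.0, 0.0, 1.0]]
top 46.23772422027518 255.11280168545622 189.6465612311951 [[-0.006, -0.975, 0.223, 0.208], [-1.0, 0.006, 0.003, 0.016], [-0.004, -0.223, -0.975, 1.556], [0.0, 0.0, 0.0, 1.0]]
```

View pics/scene0.png

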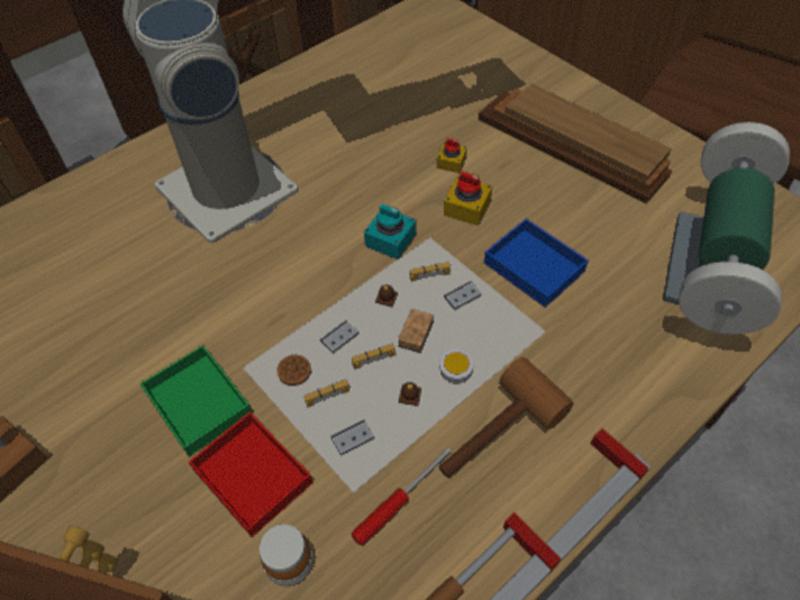

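View pics/top0.png

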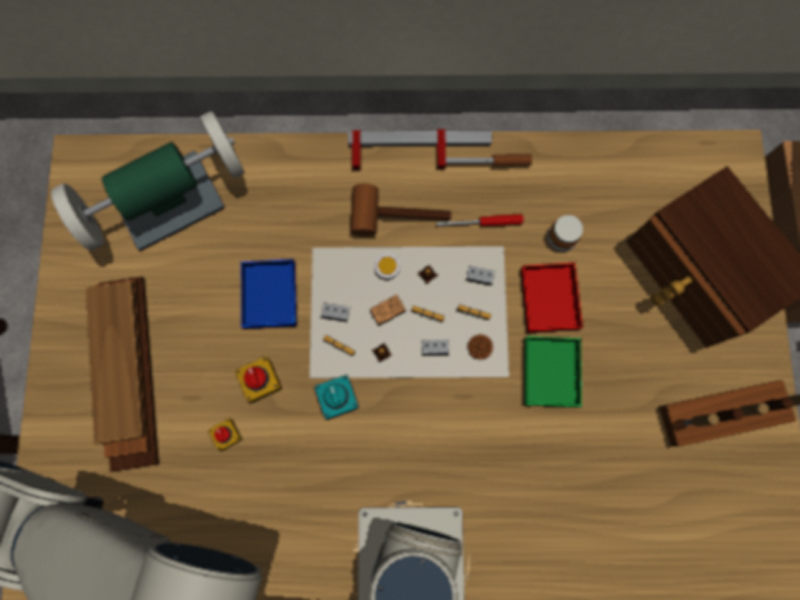

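The picture shows the look-alikes, in top-view pixels: turquoise stop (336,396), large red stop on a yellow box (257,379) and small red stop (223,434). The large red/yellow one is meant. There are 8 fittings: 3 pulls, 2 knobs and 3 hinges. I'll rectify the top view to metric for measuring.

```bash
cat > h.py <<'E'
from rig import manip
import cv2,numpy as np
def K(c):
    f=192/np.tan(np.radians(c["vfov"]/2)); return np.array([[f,0,c["cx"]],[0,f,c["cy"]],[0,0,1]])
def rect(c,z,x1,y1,w,h,s):
    """metric top-down picture at height z: col=(y1-y)*s, row=(x1-x)*s"""
    T=np.linalg.inv(c["pose"]); P=K(c)@T[:3]
    H=P@np.array([[0,-1/s,x1],[-1/s,0,y1],[0,0,z],[0,0,1.]])
    return cv2.warpPerspective(c["image"],H,(w,h),flags=cv2.INTER_CUBIC|cv2.WARP_INVERSE_MAP)[:,:,::-1]
def save(n,im,x1,y1,s):
    im=im.copy()
    for k in range(-20,30):
        v=int((y1-k*.05)*s)
        if 0<v<im.shape[1]: cv2.line(im,(v,0),(v,6),(0,0,255)); cv2.putText(im,f"{k*.05:.2f}",(v+2,10),0,.3,(0,0,0))
        v=int((x1-k*.05)*s)
        if 0<v<im.shape[0]: cv2.line(im,(0,v),(6,v),(0,0,255)); cv2.putText(im,f"{k*.05:.2f}",(8,v+3),0,.3,(0,0,0))
    cv2.imwrite(f"pics/{n}.png",im)
def uv(c,p):
    T=np.linalg.inv(c["pose"]); q=K(c)@(T[:3,:3]@np.asarray(p)+T[:3,3]); return q[:2]/q[2]
def ray(c,u,v,z):
    d=c["pose"][:3,:3]@np.linalg.inv(K(c))@[u,v,1]; o=c["pose"][:3,3]; return o+d*(z-o[2])/d[2]
E
python3 - <<'E'
from h import *
c=manip.capture("top")
a=[ray(c,x*.64,y*.64,.02) for x,y in[(257,379),(310,375),(510,245),(550,300),(550,372),(268,293)]]
print(np.round(a,3))
save("mat",rect(c,.02,.78,.24,800,600,1600),.78,.24,1600)
save("stop",rect(c,.092,.55,.42,600,480,2000),.55,.42,2000)
d=manip.capture("scene")
save("mat_s",rect(d,.02,.78,.24,800,600,1600),.78,.24,1600)
E
```

```text
[[ 0.377  0.332  0.02 ]
 [ 0.385  0.216  0.02 ]
 [ 0.679 -0.233  0.02 ]
 [ 0.55  -0.318  0.02 ]
 [ 0.388 -0.309  0.02 ]
 [ 0.57   0.314  0.02 ]]
```

View pics/mat.png

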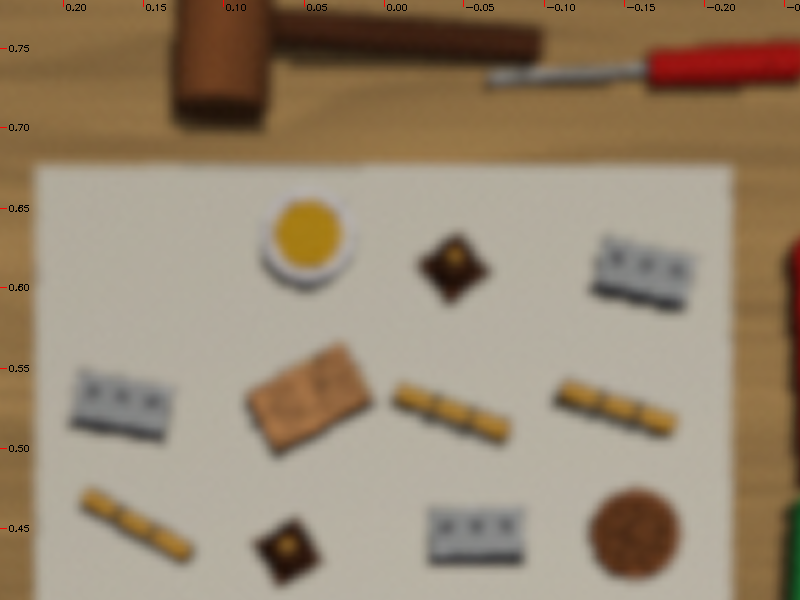

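View pics/stop.png

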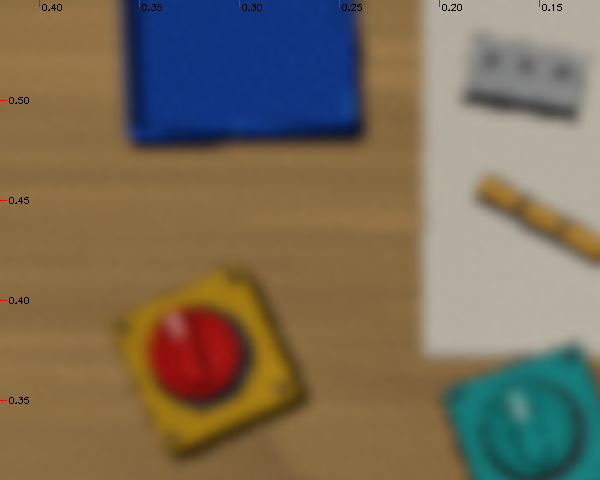

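View pics/mat_s.png

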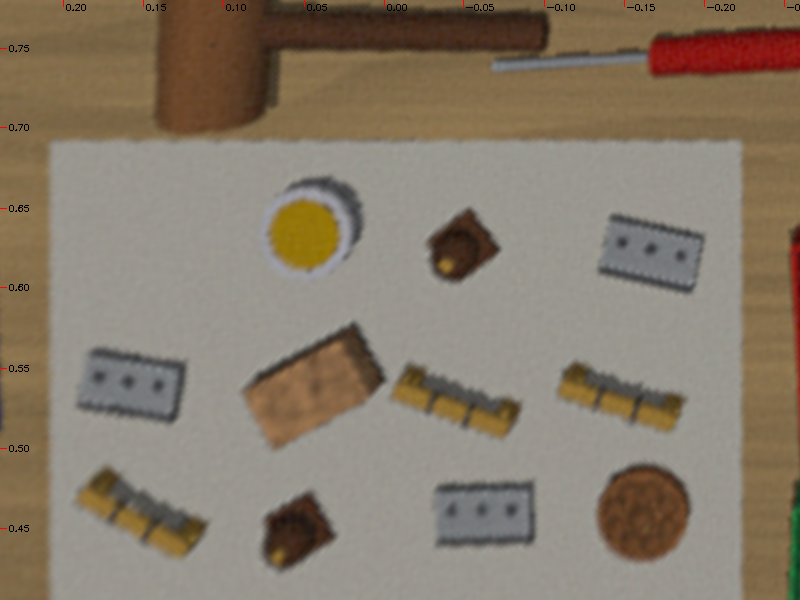

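Top view: all 8 fittings are measured. The stop crop shows the large red head near (195,357), so (x,y) ≈ (0.374, 0.326). I'll confirm its bar direction in one enlarged scene crop while I start moving towards it.

```bash
python3 - <<'E'
from h import *
d=manip.capture("scene")
save("stop_s",rect(d,.092,.44,.40,640,560,4000),.44,.40,4000)
E
python3 -m crank '[[[0.04,-0.025,0],0],[[0.08,-0.055,0],0],[[0.12,-0.085,0],0],[[0.12,-0.13,0],0],[[0.12,-0.15,0],0]]' -1 40
python3 -m crank '[[[0.03,-0.03,0],0],[[0.06,-0.06,-0.01],0],[[0.09,-0.09,-0.03],0],[[0.108,-0.131,-0.05],0],[[0.108,-0.131,-0.07],0]]'
```

```text
clock: 0.75
ee_pos: [0.2665, 0.4541, 0.2305]
ee_rot: [-0.0, 0.119, 0.993, -0.001]
contact_force: [-0.4, 0.2, -0.1]
width: 0.0125
grasp_force: 0.0
clock: 1.25
ee_pos: [0.3754, 0.3228, 0.1604]
ee_rot: [-0.0, 0.12, 0.993, -0.001]
contact_force: [-0.1, 0.1, -1.2]
width: 0.0
grasp_force: 0.0
```

View pics/stop_s.png

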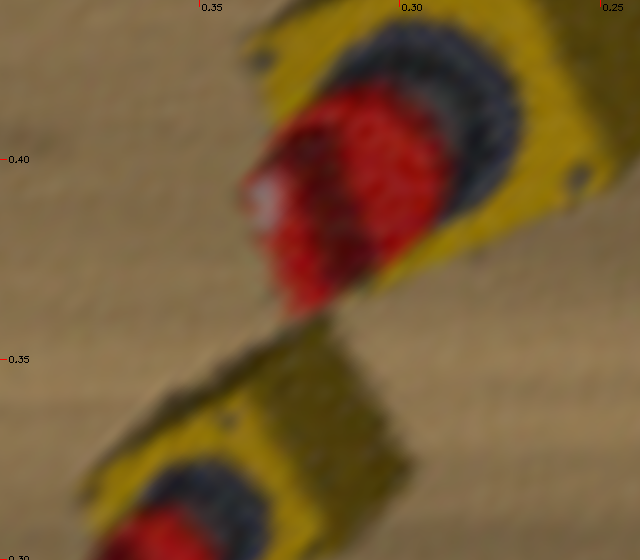

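The crop shows the grip bar's bright top face running from (265,180) to (305,310). That gives a bar direction of about 17° and a centre near (0.377, 0.327). Pressing there.

```bash
python3 -m crank '[[[0.002,0.004,-0.02],0],[[0.002,0.004,-0.035],0],[[0.002,0.004,-0.043],0],[[0.002,0.004,-0.048],0],[[0.002,0.004,-0.05],0]]'
python3 -m crank '[[[0,0,-0.001],0],[[0,0,-0.002],0],[[0,0,-0.003],0],[[0,0,-0.003],0],[[0,0,-0.003],0]]'
```

```text
clock: 1.75
ee_pos: [0.3759, 0.3308, 0.111]
ee_rot: [-0.0, 0.118, 0.993, -0.0]
contact_force: [0.4, 0.5, 0.5]
width: -0.0001
grasp_force: 0.0
clock: 2.25
ee_pos: [0.376, 0.3308, 0.1083]
ee_rot: [0.0, 0.118, 0.993, 0.0]
contact_force: [0.6, 0.3, 0.8]
width: 0.0003
grasp_force: 0.0
```

```bash
python3 -m crank '[[[0,-0.002,-0.001],0],[[0,-0.003,-0.002],0],[[0,-0.003,-0.003],0],[[0,-0.003,-0.004],0],[[0,-0.003,-0.004],0]]'
python3 - <<'E'
from h import *
d=manip.capture("scene"); x,y=uv(d,[.376,.33,.09]).astype(int); print(x,y)
cv2.imwrite("pics/press.png",cv2.resize(d["image"][y-45:y+45,x-60:x+60,::-1],(800,600),interpolation=cv2.INTER_CUBIC))
E
```

```text
clock: 2.75
ee_pos: [0.3759, 0.3276, 0.1039]
ee_rot: [-0.0, 0.118, 0.993, -0.0]
contact_force: [0.6, 0.0, 0.6]
width: -0.0002
grasp_force: 0.0
299 111
```

View pics/press.png

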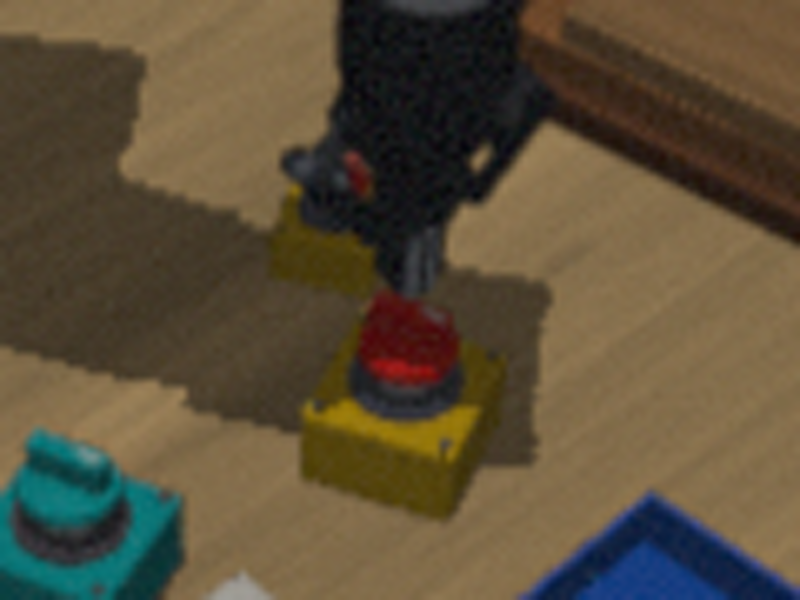

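The crop shows the fingertips ending near (415,288), just above or behind the head at (408,340). I'll fix the stop centre from the box-top screws at (318,405) and (497,355), and from the head base ellipse at (407,380).

Run:
```python
from h import *
d=manip.capture("scene")
f=lambda x,y,z: np.round(ray(d,239+x*.15,66+y*.15,z),4)
print("box mid",f(407.5,380,.046), "screws",f(318,405,.046),f(497,355,.046),f(447,447,.046))
print("barhi",f(435,312,.092),"headmid", f(407,345,.08))
for z in(.079,.095,.104): print(z,(uv(d,[.376,.3276,z])-[239,66])/.15)
print("tip seen",f(410,292,.079),f(410,292,.092))
c=manip.capture("top")
cv2.imwrite("pics/press_t.png",cv2.resize(rect(c,.07,.45,.40,320,240,1600),(800,600)))
```

```text
box mid [0.3817 0.3299 0.046 ] screws [0.3653 0.2885 0.046 ] [0.3983 0.3719 0.046 ] [0.4239 0.3131 0.046 ]
barhi [0.3905 0.3347 0.092 ] headmid [0.3886 0.3199 0.08  ]
0.079 [399.21349475 323.87882917]
0.095 [401.24725616 297.91199936]
0.104 [402.40821092 283.08906357]
tip seen [0.3647 0.3458 0.079 ] [0.3738 0.3355 0.092 ]
```

View pics/press_t.png

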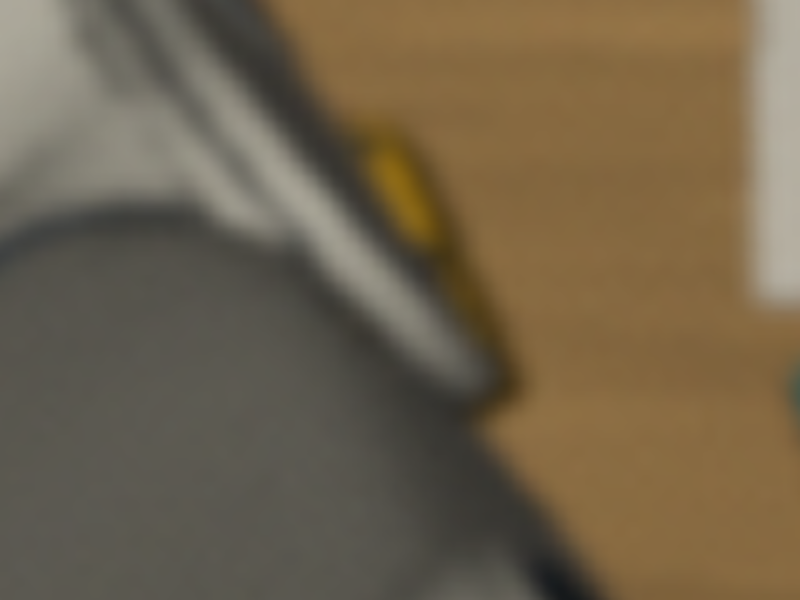

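```bash
python3 -m crank '[[[0.003,0.001,0.0],0],[[0.005,0.002,0],0],[[0.005,0.002,-0.001],0],[[0.005,0.002,-0.002],0],[[0.005,0.002,-0.002],0]]'
python3 -m crank '[[[0,0,-0.001],0],[[0,0,-0.002],0],[[0,0,-0.003],0],[[0,0,-0.003],0],[[0,0,-0.003],0]]'
python3 - <<'E'
from h import *
d=manip.capture("scene"); x,y=299,111
cv2.imwrite("pics/press2.png",cv2.resize(d["image"][y-30:y+30,x-40:x+40,::-1],(800,600),interpolation=cv2.INTER_CUBIC))
E
```

```text
clock: 3.4
ee_pos: [0.3808, 0.3295, 0.1019]
ee_rot: [-0.0, 0.118, 0.993, -0.0]
contact_force: [-0.1, 0.4, 0.8]
width: -0.0
grasp_force: 0.0
clock: 3.9
ee_pos: [0.381, 0.3297, 0.0991]
ee_rot: [-0.0, 0.118, 0.993, -0.0]
contact_force: [-0.8, 0.3, 0.1]
width: 0.0
grasp_force: 0.0
```

View pics/press2.png

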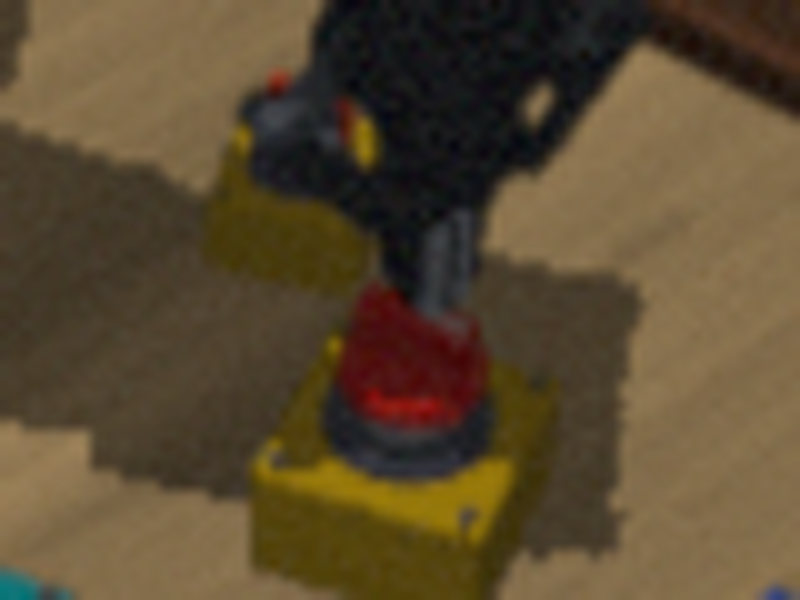

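The picture shows the tips just at the bar top, near (440,310), with the head not visibly pressed. Continuing down while watching the force.

```bash
for i in 1; do python3 -m crank '[[[0,0,-0.001],0],[[0,0,-0.002],0],[[0,0,-0.003],0],[[0,0,-0.004],0],[[0,0,-0.004],0]]'; done
python3 -m crank '[[[0,0,-0.001],0],[[0,0,-0.002],0],[[0,0,-0.003],0],[[0,0,-0.003],0],[[0,0,-0.003],0]]'
```

```text
clock: 4.45
ee_pos: [0.3809, 0.3296, 0.0949]
ee_rot: [-0.0, 0.118, 0.993, -0.0]
contact_force: [-0.3, 0.6, 0.7]
width: -0.0002
grasp_force: 0.0
clock: 4.95
ee_pos: [0.381, 0.3297, 0.0921]
ee_rot: [-0.0, 0.118, 0.993, -0.0]
contact_force: [-0.5, 0.2, 0.2]
width: -0.0001
grasp_force: 0.0
```

Run:
```python
from h import *
d=manip.capture("scene"); x,y=299,105
cv2.imwrite("pics/press3.png",cv2.resize(d["image"][y-36:y+36,x-48:x+48,::-1],(800,600),interpolation=cv2.INTER_CUBIC))
for z in(.067,.092,.118): print(z,(uv(d,[.381,.3297,z])-[x-48,y-36])*800/96)
print(manip.state()["joint_efforts"])
```

```text
0.067 [410.91102602 408.17529172]
0.092 [415.0557174  357.91227673]
0.118 [419.49782484 304.0424726 ]
[-8.54432601e-04 -4.80220020e+01 -1.79468948e+01 -1.43700772e-04
  1.14377584e-03  1.60687986e-06]
```

View pics/press3.png

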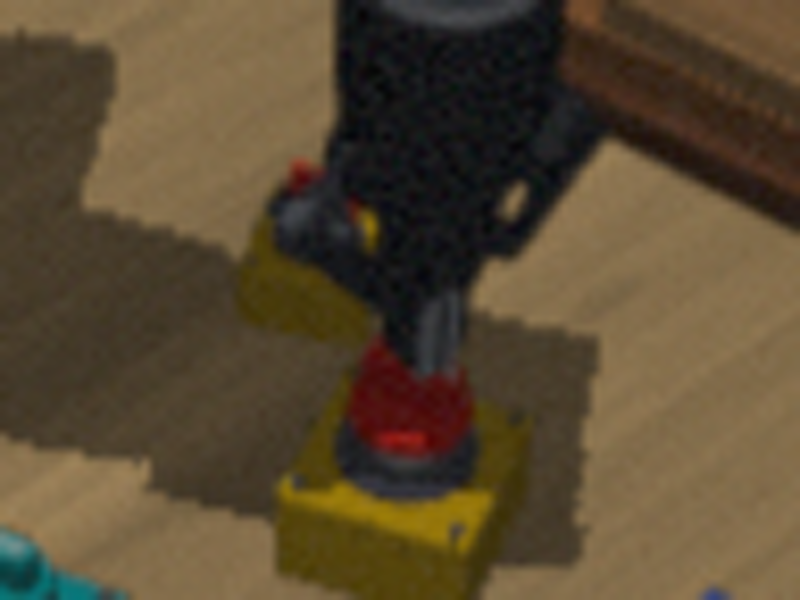

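The tip now shows at (432,370), about level with the bar top, and the head still isn't pressed. No force is building either, so I'll keep descending gently until contact.

```bash
for i in 1 2 ; do echo; done; python3 -m crank '[[[0,0,-0.001],0],[[0,0,-0.002],0],[[0,0,-0.003],0],[[0,0,-0.004],0],[[0,0,-0.005],0]]'
python3 -m crank '[[[0,0,-0.001],0],[[0,0,-0.002],0],[[0,0,-0.003],0],[[0,0,-0.004],0],[[0,0,-0.005],0]]'
python3 - <<'E'
from h import *
d=manip.capture("scene"); x,y=299,105
cv2.imwrite("pics/press4.png",cv2.resize(d["image"][y-36:y+36,x-48:x+48,::-1],(800,600),interpolation=cv2.INTER_CUBIC))
s=manip.state();print(s["contact_force"],s["moment"])
E
```

```text
clock: 5.5
ee_pos: [0.381, 0.3298, 0.0871]
ee_rot: [0.0, 0.118, 0.993, 0.0]
contact_force: [-0.2, 0.5, 2.8]
width: 0.0001
grasp_force: 1.5
clock: 6.0
ee_pos: [0.3814, 0.33, 0.0832]
ee_rot: [0.0, 0.118, 0.993, 0.0]
contact_force: [-4.2, -3.3, 27.5]
width: 0.0002
grasp_force: 13.8
[-3.19344819 -3.38520464 21.91101632] [-0.64901135  0.79599661  0.04176824]
```

View pics/press4.png

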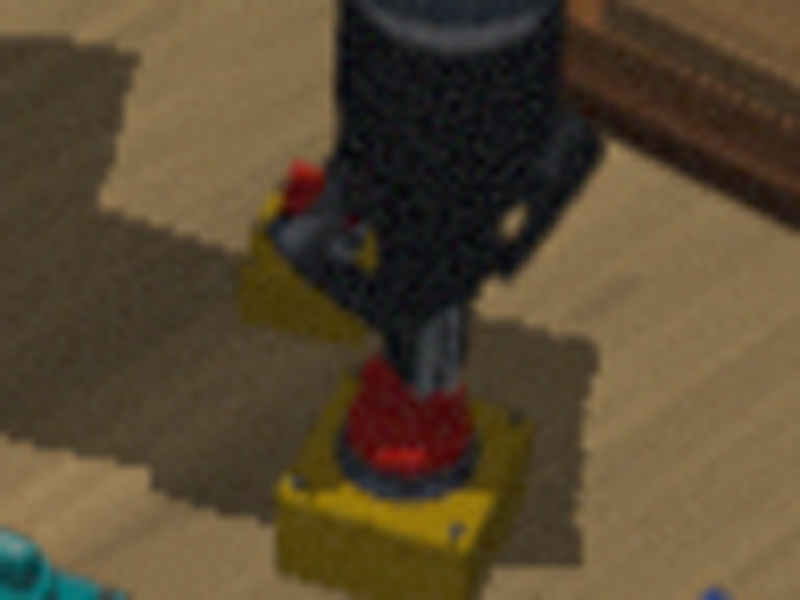

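Pressed fully down: the head gap is closed and the force is 27 N. Now I'll lift off and go to pull A at (0.4545, 0.152), closing angle −28.5°, which is −1.83 rad from here.

```bash
python3 -m crank '[[[0,0,0.05],0],[[0,0,0.1],-0.15],[[0.01,-0.03,0.12],-0.3],[[0.025,-0.06,0.12],-0.45],[[0.04,-0.09,0.12],-0.6]]' 0.1 40
python3 -m crank '[[[0.01,-0.03,0],-0.15],[[0.02,-0.06,0],-0.3],[[0.034,-0.088,-0.01],-0.45],[[0.034,-0.088,-0.04],-0.6],[[0.034,-0.088,-0.06],-0.75]]'
python3 -m crank '[[[0,0,-0.01],-0.15],[[0,0,-0.03],-0.3],[[0,0,-0.05],-0.45],[[0,0,-0.065],-0.48],[[0,0,-0.065],-0.48]]'
python3 - <<'E'
from h import *
s=manip.state(); print(s["qpos"])
d=manip.capture("scene"); x,y=[int(v) for v in uv(d,[.4545,.152,.03])]; print(x,y)
cv2.imwrite("pics/pA.png",cv2.resize(d["image"][y-60:y+30,x-60:x+60,::-1],(800,600),interpolation=cv2.INTER_CUBIC))
for p in((.0,0,-.006),(0,0,-.025)): print((uv(d,s["ee_pos"]+p)-[x-60,y-60])*800/120)
E
```

```text
clock: 6.55
ee_pos: [0.4215, 0.239, 0.2029]
ee_rot: [0.001, 0.408, 0.913, 0.001]
contact_force: [0.8, 0.4, 0.4]
width: 0.047
grasp_force: 0.0
clock: 7.05
ee_pos: [0.4548, 0.1505, 0.1408]
ee_rot: [-0.0, 0.715, 0.699, -0.0]
contact_force: [0.5, -0.1, -0.6]
width: 0.047
grasp_force: 0.0
clock: 7.55
ee_pos: [0.4533, 0.1512, 0.0752]
ee_rot: [-0.001, 0.859, 0.512, -0.002]
contact_force: [0.2, -0.5, 0.1]
width: 0.0467
grasp_force: 0.0
[2.96947636e-01 4.72133200e-01 2.03970979e+00 1.38103195e-05
 6.34139064e-01 7.92097934e-01]
273 170
[403.28637698 342.15199963]
[402.74211664 370.89845992]
```

View pics/pA.png

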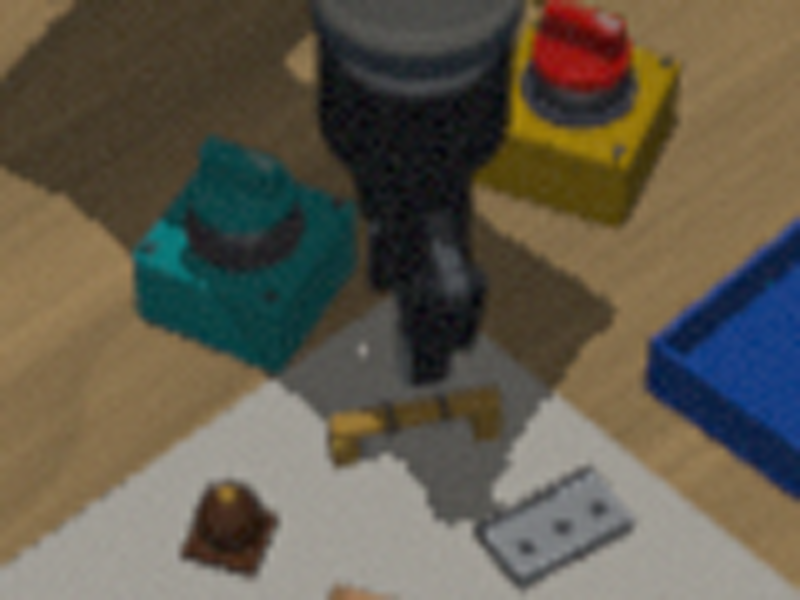

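The picture shows the fingers above pull A's bar at (415,405), with the tip at (430,380) as predicted. Descend, close and lift.

```bash
python3 -m crank '[[[0.001,0,-0.02],0],[[0.001,0,-0.035],0],[[0.001,0,-0.042],0],[[0.001,0,-0.046],0],[[0.001,0,-0.046],0]]'
python3 -m crank '[[[0,0,0],0],[[0,0,0],0],[[0,0,0],0],[[0,0,0],0],[[0,0,0],0]]' -1 40
python3 -m crank '[[[0,0,0.02],0],[[0,0,0.05],0],[[0,0,0.08],0],[[0,0,0.08],0],[[0,0,0.08],0]]'
```

```text
clock: 8.1
ee_pos: [0.4561, 0.1518, 0.0313]
ee_rot: [0.0, 0.859, 0.513, 0.0]
contact_force: [1.0, 0.1, 0.5]
width: 0.0471
grasp_force: 0.0
clock: 8.6
ee_pos: [0.4561, 0.1517, 0.0313]
ee_rot: [0.0, 0.859, 0.512, 0.0]
contact_force: [0.4, -0.0, 0.4]
width: -0.0002
grasp_force: 0.0
clock: 9.1
ee_pos: [0.4563, 0.1518, 0.1116]
ee_rot: [0.0, 0.859, 0.512, 0.001]
contact_force: [0.2, -0.1, 0.1]
width: -0.0004
grasp_force: 0.0
```

The jaws closed on nothing. Together with the stop contact (TCP 0.089 against a bar top at 0.092), this says the real fingertips sit about 25 mm higher than reported. I'll descend deeper, watching the force.

```bash
python3 -m crank '[[[0,0,-0.03],0],[[0,0,-0.06],0],[[0,0,-0.08],0],[[0,0,-0.084],0],[[0,0,-0.084],0]]' 0.1
python3 -m crank '[[[0,0,-0.003],0],[[0,0,-0.006],0],[[0,0,-0.009],0],[[0,0,-0.011],0],[[0,0,-0.011],0]]'
python3 -m crank '[[[0,0,0],0],[[0,0,0],0],[[0,0,0],0],[[0,0,0],0],[[0,0,0],0]]' -1 40
```

```text
clock: 9.6
ee_pos: [0.4548, 0.1513, 0.0258]
ee_rot: [-0.0, 0.859, 0.512, -0.002]
contact_force: [0.5, -0.1, 1.2]
width: 0.047
grasp_force: 0.0
clock: 10.1
ee_pos: [0.456, 0.1517, 0.0161]
ee_rot: [0.0, 0.859, 0.512, 0.0]
contact_force: [-0.5, -1.0, 0.6]
width: 0.047
grasp_force: 0.0
clock: 10.6
ee_pos: [0.4561, 0.1517, 0.0163]
ee_rot: [0.0, 0.859, 0.512, 0.0]
contact_force: [-0.2, -0.1, 3.0]
width: 0.0111
grasp_force: 40.8
```

Gripped at 11 mm. I'll regrip 6 mm deeper for security, then lift.

```bash
python3 -m crank '[[[0,0,0],0],[[0,0,0],0],[[0,0,-0.003],0],[[0,0,-0.006],0],[[0,0,-0.006],0]]' 0.1
python3 -m crank '[[[0,0,0],0],[[0,0,0],0],[[0,0,0],0],[[0,0,0],0],[[0,0,0],0]]' -1 50
python3 -m crank '[[[0,0,0.02],0],[[0,0,0.05],0],[[0,0,0.08],0],[[0,0,0.1],0],[[0,0,0.1],0.0]]'
```

```text
clock: 11.1
ee_pos: [0.4556, 0.1516, 0.0096]
ee_rot: [-0.0, 0.859, 0.512, -0.0]
contact_force: [0.1, -0.8, -0.6]
width: 0.047
grasp_force: 0.0
clock: 11.6
ee_pos: [0.456, 0.1517, 0.0102]
ee_rot: [0.0, 0.859, 0.512, 0.0]
contact_force: [-0.3, -0.1, 1.4]
width: 0.0107
grasp_force: 48.7
clock: 12.1
ee_pos: [0.4577, 0.1522, 0.1125]
ee_rot: [0.001, 0.859, 0.512, 0.003]
contact_force: [0.1, 0.4, -0.7]
width: 0.0103
grasp_force: 48.9
```

```bash
python3 -m crank '[[[0.02,0.04,0],0.12],[[0.04,0.08,0],0.24],[[0.06,0.12,0],0.36],[[0.079,0.162,0],0.5],[[0.079,0.162,0],0.5]]'
python3 -m crank '[[[0,0,-0.03],0],[[0,0,-0.06],0],[[0,0,-0.085],0],[[0,0,-0.094],0],[[0,0,-0.094],0]]'
python3 -m crank '[[[0,0,0],0],[[0,0,0],0],[[0,0,0.02],0],[[0,0,0.06],0],[[0,0,0.1],0]]' -0.45
python3 -c "
from h import *
c=manip.capture('top');cv2.imwrite('pics/t1.png',c['image'][:,:,::-1])"
```

```text
clock: 12.6
ee_pos: [0.5373, 0.3185, 0.1092]
ee_rot: [0.0, 0.703, 0.711, 0.002]
contact_force: [0.1, 0.5, -0.7]
width: 0.0104
grasp_force: 48.9
clock: 13.1
ee_pos: [0.5339, 0.3127, 0.015]
ee_rot: [-0.0, 0.706, 0.709, -0.002]
contact_force: [0.6, 0.4, -0.8]
width: 0.0103
grasp_force: 49.7
clock: 13.6
ee_pos: [0.5343, 0.3133, 0.1166]
ee_rot: [-0.0, 0.705, 0.709, -0.001]
contact_force: [1.3, 0.2, -0.2]
width: 0.0236
grasp_force: 0.0
```

```bash
python3 -m crank '[[[0,-0.05,0],-0.1],[[0,-0.1,0],-0.2],[[0,-0.15,0],-0.3],[[0,-0.2,0],-0.37],[[-0.005,-0.245,0],-0.37]]' 0.1
python3 -m crank '[[[-0.005,-0.05,0],0],[[-0.005,-0.09,0],0],[[-0.005,-0.113,-0.01],0],[[-0.005,-0.113,-0.03],0],[[-0.005,-0.113,-0.05],0]]'
python3 -m crank '[[[0,0,-0.025],0],[[0,0,-0.045],0],[[0,0,-0.05],0],[[0,0,-0.055],0],[[0,0,-0.055],0]]'
python3 -m crank '[[[0,0,0],0],[[0,0,0],0],[[0,0,0],0],[[0,0,0],0],[[0,0,0],0]]' -1 50
```

```text
clock: 14.15
ee_pos: [0.5303, 0.0666, 0.1165]
ee_rot: [0.0, 0.824, 0.566, 0.001]
contact_force: [0.5, -1.1, -0.0]
width: 0.0471
grasp_force: 0.0
clock: 14.65
ee_pos: [0.5255, -0.0456, 0.0661]
ee_rot: [0.001, 0.824, 0.566, 0.001]
contact_force: [-0.3, 0.4, -0.7]
width: 0.0468
grasp_force: 0.0
clock: 15.15
ee_pos: [0.5252, -0.0443, 0.0113]
ee_rot: [0.0, 0.824, 0.567, 0.0]
contact_force: [1.2, 0.1, -0.3]
width: 0.047
grasp_force: 0.0
clock: 15.65
ee_pos: [0.5256, -0.0444, 0.012]
ee_rot: [0.0, 0.824, 0.567, 0.001]
contact_force: [-0.5, 0.0, 5.8]
width: 0.0105
grasp_force: 49.3
```

```bash
python3 -m crank '[[[0,0,0.04],0],[[0,0,0.08],0],[[0,0.03,0.1],0],[[0.01,0.075,0.1],0.07],[[0.02,0.12,0.1],0.17]]'
python3 -m crank '[[[0.005,0.045,0],0.1],[[0.01,0.09,0],0.2],[[0.015,0.135,0],0.2],[[0.02,0.18,0],0.2],[[0.025,0.22,0],0.2]]'
python3 -m crank '[[[0,0.019,0],0],[[0,0.019,-0.02],0],[[0,0.019,-0.06],0],[[0,0.019,-0.09],0],[[0,0.019,-0.095],0]]'
python3 -m crank '[[[0,0,0],0],[[0,0,0],0],[[0,0,0.02],0],[[0,0,0.06],0],[[0,0,0.1],0]]' -0.45
```

```text
clock: 16.15
ee_pos: [0.5456, 0.0766, 0.1125]
ee_rot: [0.001, 0.772, 0.635, 0.001]
contact_force: [1.1, -0.6, -2.0]
width: 0.0111
grasp_force: 32.9
clock: 16.65
ee_pos: [0.5697, 0.2979, 0.1112]
ee_rot: [-0.0, 0.705, 0.709, 0.0]
contact_force: [1.0, -0.1, -0.3]
width: 0.0102
grasp_force: 53.1
clock: 17.15
ee_pos: [0.568, 0.3135, 0.0145]
ee_rot: [-0.001, 0.705, 0.709, -0.003]
contact_force: [-11.0, -4.7, 33.3]
width: 0.0105
grasp_force: 59.2
clock: 17.65
ee_pos: [0.5695, 0.314, 0.1169]
ee_rot: [-0.0, 0.705, 0.709, -0.001]
contact_force: [0.3, 0.1, 0.8]
width: 0.0236
grasp_force: 0.0
```

```bash
python3 -m crank '[[[0,-0.05,0],-0.1],[[0,-0.1,0],-0.2],[[-0.01,-0.148,0],-0.31],[[-0.02,-0.196,0],-0.31],[[-0.03,-0.243,0],-0.31]]' 0.1
python3 -m crank '[[[-0.005,-0.048,0],0],[[-0.01,-0.096,0],0],[[-0.013,-0.145,0],0],[[-0.013,-0.19,0],0],[[-0.013,-0.218,-0.02],0]]'
python3 -m crank '[[[0,0,-0.03],0],[[0,0,-0.06],0],[[0,0,-0.08],0],[[0,0,-0.085],0],[[0,0,-0.085],0]]'
python3 -m crank '[[[0,0,0],0],[[0,0,0],0],[[0,0,0],0],[[0,0,0],0],[[0,0,0],0]]' -1 50
```

```text
clock: 18.15
ee_pos: [0.5395, 0.0697, 0.1168]
ee_rot: [0.0, 0.806, 0.591, 0.0]
contact_force: [1.9, -0.0, -0.2]
width: 0.047
grasp_force: 0.0
clock: 18.65
ee_pos: [0.5287, -0.1502, 0.0987]
ee_rot: [0.003, 0.807, 0.591, 0.002]
contact_force: [0.2, 0.4, -0.7]
width: 0.0469
grasp_force: 0.0
clock: 19.15
ee_pos: [0.5267, -0.1464, 0.011]
ee_rot: [-0.0, 0.806, 0.591, -0.0]
contact_force: [-0.1, 0.9, 0.8]
width: 0.0471
grasp_force: 0.0
clock: 19.65
ee_pos: [0.5279, -0.1465, 0.0125]
ee_rot: [0.001, 0.806, 0.592, 0.001]
contact_force: [-0.1, -0.6, 5.4]
width: 0.0108
grasp_force: 49.1
```

Gripped. Carry it to blue (0.605, 0.314).

```bash
python3 -m crank '[[[0,0,0.04],0],[[0,0,0.08],0],[[0.01,0.04,0.1],0],[[0.02,0.085,0.1],0.1],[[0.03,0.13,0.1],0.2]]' - 60
python3 -m crank '[[[0.01,0.045,0],0.11],[[0.02,0.09,0],0.11],[[0.03,0.135,0],0.11],[[0.04,0.18,0],0.11],[[0.048,0.226,0],0.11]]'
python3 -m crank '[[[0,0.048,0],0],[[0,0.085,0],0],[[0,0.105,0],0],[[0,0.105,-0.03],0],[[0,0.105,-0.06],0]]'
python3 -m crank '[[[0,0,-0.015],0],[[0,0,-0.025],0],[[0,0,-0.03],0],[[0,0,-0.03],0],[[0,0,-0.03],0]]'
python3 -m crank '[[[0,0,0],0],[[0,0,0],0],[[0,0,0.02],0],[[0,0,0.06],0],[[0,0,0.1],0]]' -0.45
```

```text
clock: 20.15
ee_pos: [0.5581, -0.0153, 0.1131]
ee_rot: [0.001, 0.742, 0.67, 0.001]
contact_force: [0.5, 0.1, -1.2]
width: 0.0103
grasp_force: 60.3
clock: 20.65
ee_pos: [0.6053, 0.2118, 0.112]
ee_rot: [0.0, 0.705, 0.709, 0.001]
contact_force: [0.5, -0.3, -0.8]
width: 0.0099
grasp_force: 60.3
clock: 21.15
ee_pos: [0.6057, 0.3157, 0.052]
ee_rot: [0.001, 0.705, 0.709, 0.001]
contact_force: [-0.6, 0.1, -1.5]
width: 0.0101
grasp_force: 60.3
clock: 21.65
ee_pos: [0.6058, 0.3148, 0.0222]
ee_rot: [0.0, 0.705, 0.709, 0.001]
contact_force: [0.1, -0.3, -1.0]
width: 0.01
grasp_force: 60.3
clock: 22.15
ee_pos: [0.6045, 0.3145, 0.1219]
ee_rot: [-0.0, 0.705, 0.709, -0.001]
contact_force: [0.2, 1.0, -0.7]
width: 0.0237
grasp_force: 0.0
```

```bash
python3 -m crank '[[[-0.02,-0.04,0],-0.08],[[-0.04,-0.08,0],-0.15],[[-0.06,-0.12,0],-0.15],[[-0.074,-0.15,0],-0.15],[[-0.074,-0.15,-0.03],-0.15]]' 0.4
python3 -m crank '[[[0,0,-0.04],0],[[0,0,-0.065],0],[[0,0,-0.075],0],[[0,0,-0.082],0],[[0,0,-0.086],0]]'
python3 -m crank '[[[0,0,-0.001],0],[[0,0,-0.002],0],[[0,0,-0.003],0],[[0,0,-0.004],0],[[0,0,-0.004],0]]'
```

```text
clock: 22.65
ee_pos: [0.5315, 0.1623, 0.0944]
ee_rot: [0.001, 0.757, 0.653, 0.002]
contact_force: [0.1, 0.9, -0.6]
width: 0.0598
grasp_force: 0.0
clock: 23.15
ee_pos: [0.5316, 0.165, 0.0055]
ee_rot: [0.0, 0.756, 0.654, 0.001]
contact_force: [0.5, -0.2, -0.5]
width: 0.06
grasp_force: 0.0
clock: 23.65
ee_pos: [0.5311, 0.1647, 0.0013]
ee_rot: [0.0, 0.756, 0.654, 0.0]
contact_force: [-0.5, 0.9, -0.5]
width: 0.0596
grasp_force: 0.0
```

```bash
python3 -m crank '[[[0,0,0],0],[[0,0,0],0],[[0,0,0],0],[[0,0,0],0],[[0,0,0],0]]' -1 60
```

```text
clock: 24.15
ee_pos: [0.5313, 0.1648, 0.0016]
ee_rot: [0.0, 0.757, 0.654, 0.0]
contact_force: [-1.4, -0.4, 5.5]
width: 0.034
grasp_force: 59.6
```

```bash
python3 -m crank '[[[0,0,0.04],0],[[0,0,0.08],0],[[0,-0.03,0.11],0.1],[[0,-0.075,0.11],0.15],[[0,-0.12,0.11],0.15]]'
python3 -m crank '[[[0,-0.045,0],0],[[0,-0.09,0],0],[[0,-0.135,0],0],[[0,-0.18,0],0],[[-0.007,-0.225,0],0]]'
python3 -m crank '[[[-0.007,-0.045,0],0],[[-0.007,-0.09,0],0],[[-0.007,-0.13,0],0],[[-0.007,-0.137,0],0],[[-0.007,-0.137,-0.03],0]]'
python3 - <<'E'
from h import *
s=manip.state(); c=manip.capture("top"); cv2.imwrite("pics/t2.png",c["image"][:,:,::-1])
im=rect(c,.034,.7,-.2,300,400,1000); hsv=cv2.cvtColor(im,cv2.COLOR_BGR2HSV)
c0=cv2.imread("pics/t1.png"); 
for n,src,zz in(("red",c0,.034),("green",c0,.034),("blue",cv2.imread("pics/top0.png"),.034)):
    cc=dict(c); cc["image"]=(src if src.shape[0]==384 else cv2.resize(src,(512,384)))[:,:,::-1]
    r=rect(cc,zz,.8,.5,1000,600,1000); h=cv2.cvtColor(np.ascontiguousarray(r),cv2.COLOR_BGR2HSV)
    lo,hi={"red":((0,170,70),(8,255,255)),"green":((55,120,40),(75,255,255)),"blue":((105,150,40),(125,255,255))}[n]
    m=cv2.inRange(h,lo,hi); k=max(cv2.findContours(m,0,2)[0],key=cv2.contourArea); q=cv2.minAreaRect(k); print(n,.8-q[0][1]/1000,.5-q[0][0]/1000,q[1],q[2])
E
```

```text
clock: 24.65
ee_pos: [0.5316, 0.0439, 0.1125]
ee_rot: [0.001, 0.704, 0.71, 0.001]
contact_force: [-0.0, -1.0, -0.8]
width: 0.0335
grasp_force: 60.3
clock: 25.15
ee_pos: [0.5243, -0.1823, 0.1112]
ee_rot: [0.0, 0.705, 0.709, 0.0]
contact_force: [-0.1, -0.5, 0.7]
width: 0.0337
grasp_force: 60.3
clock: 25.65
ee_pos: [0.5193, -0.3206, 0.084]
ee_rot: [0.004, 0.706, 0.708, 0.001]
contact_force: [1.3, -0.5, -0.8]
width: 0.0338
grasp_force: 60.3
red 0.5547327880859375 -0.31727935791015627 (154.05528259277344, 123.8771743774414) 86.76029968261719
green 0.38901174926757814 -0.3102579345703125 (120.45040893554688, 149.40660095214844) 2.7791666984558105
blue 0.5659513549804688 0.3114725646972656 (148.1649169921875, 116.1049575805664) 87.1375961303711
```

```bash
python3 -m crank '[[[0.001,0,-0.03],0],[[0.001,0,-0.055],0],[[0.001,0,-0.066],0],[[0.001,0,-0.07],0],[[0.001,0,-0.07],0]]'
python3 -m crank '[[[0,0,0],0],[[0,0,0],0],[[0,0,0.02],0],[[0,0,0.06],0],[[0,0,0.1],0]]' 0.02
```

```text
clock: 26.2
ee_pos: [0.5196, -0.3166, 0.011]
ee_rot: [0.001, 0.705, 0.709, 0.001]
contact_force: [6.4, -0.3, -5.5]
width: 0.0338
grasp_force: 67.0
clock: 26.7
ee_pos: [0.5173, -0.3156, 0.1116]
ee_rot: [-0.002, 0.705, 0.709, -0.0]
contact_force: [0.7, -0.1, 0.0]
width: 0.0432
grasp_force: 0.0
```

```bash
python3 -m crank '[[[0.025,0.04,0],-0.09],[[0.05,0.08,0],-0.18],[[0.075,0.12,0],-0.18],[[0.097,0.155,0],-0.18],[[0.097,0.155,-0.03],-0.18]]' 0.4
python3 -m crank '[[[0,0,-0.03],0],[[0,0,-0.06],0],[[0,0,-0.072],0],[[0,0,-0.078],0],[[0,0,-0.08],0]]'
python3 -m crank '[[[0,0,0],0],[[0,0,0],0],[[0,0,0],0],[[0,0,0],0],[[0,0,0],0]]' -1 60
```

```text
clock: 27.2
ee_pos: [0.6204, -0.1579, 0.085]
ee_rot: [0.003, 0.764, 0.645, 0.003]
contact_force: [2.0, -0.6, -0.2]
width: 0.06
grasp_force: 0.0
clock: 27.7
ee_pos: [0.6151, -0.1621, 0.0013]
ee_rot: [-0.0, 0.766, 0.643, -0.0]
contact_force: [-0.5, -0.1, -0.6]
width: 0.0597
grasp_force: 0.0
clock: 28.2
ee_pos: [0.6162, -0.1627, 0.0029]
ee_rot: [0.001, 0.766, 0.643, 0.001]
contact_force: [-0.7, 0.4, 6.3]
width: 0.0332
grasp_force: 59.4
```

Gripped. To red (0.585, −0.317).

```bash
python3 -m crank '[[[0,0,0.04],0],[[0,0,0.08],0],[[-0.01,-0.04,0.1],0.1],[[-0.02,-0.08,0.1],0.18],[[-0.031,-0.12,0.1],0.18]]'
python3 -m crank '[[[0,-0.033,0],0],[[0,-0.033,-0.02],0],[[0,-0.033,-0.055],0],[[0,-0.033,-0.085],0],[[0,-0.033,-0.091],0]]'
python3 -m crank '[[[0,0,0],0],[[0,0,0],0],[[0,0,0.02],0],[[0,0,0.06],0],[[0,0,0.1],0]]' 0.02
```

```text
clock: 28.7
ee_pos: [0.5846, -0.2838, 0.1034]
ee_rot: [0.002, 0.704, 0.71, 0.001]
contact_force: [0.9, -0.4, -1.2]
width: 0.0332
grasp_force: 60.0
clock: 29.2
ee_pos: [0.5816, -0.3143, 0.0072]
ee_rot: [-0.003, 0.705, 0.709, -0.001]
contact_force: [-0.4, -0.1, -1.1]
width: 0.0332
grasp_force: 59.9
clock: 29.7
ee_pos: [0.5845, -0.3154, 0.1129]
ee_rot: [0.001, 0.705, 0.709, 0.0]
contact_force: [1.0, -0.8, 0.5]
width: 0.0439
grasp_force: 0.0
```

```bash
python3 -m crank '[[[-0.022,0.042,0],0],[[-0.044,0.084,0],0],[[-0.066,0.126,0],0],[[-0.088,0.168,0],0],[[-0.11,0.21,0],0]]' 0.4
python3 -m crank '[[[-0.025,0.048,0],0],[[-0.025,0.048,-0.03],0],[[-0.025,0.048,-0.07],0],[[-0.025,0.048,-0.1],0],[[-0.025,0.048,-0.109],0]]'
python3 -m crank '[[[0,0,0],0],[[0,0,0],0],[[0,0,0],0],[[0,0,0],0],[[0,0,0],0]]' -1 60
```

```text
clock: 30.2
ee_pos: [0.4743, -0.1042, 0.1123]
ee_rot: [0.002, 0.705, 0.709, 0.001]
contact_force: [0.5, 0.3, -0.2]
width: 0.0596
grasp_force: 0.0
clock: 30.7
ee_pos: [0.4491, -0.057, 0.0005]
ee_rot: [-0.0, 0.705, 0.709, -0.0]
contact_force: [-0.7, 0.2, 0.6]
width: 0.0596
grasp_force: 0.0
clock: 31.2
ee_pos: [0.4504, -0.0576, 0.0028]
ee_rot: [0.001, 0.705, 0.709, 0.001]
contact_force: [-0.3, -0.4, 9.0]
width: 0.0335
grasp_force: 60.4
```

```bash
python3 -m crank '[[[0,0,0.04],0],[[0,0,0.08],0],[[0.01,-0.03,0.11],0],[[0.03,-0.073,0.11],0],[[0.05,-0.117,0.11],0]]'
python3 -m crank '[[[0.018,-0.045,0],0],[[0.035,-0.09,0],0],[[0.052,-0.135,0],0],[[0.052,-0.143,0],0],[[0.052,-0.143,-0.03],0]]'
python3 -m crank '[[[0,0,-0.03],0],[[0,0,-0.05],0],[[0,0,-0.06],0],[[0,0,-0.061],0],[[0,0,-0.061],0]]'
python3 -m crank '[[[0,0,0],0],[[0,0,0],0],[[0,0,0.02],0],[[0,0,0.06],0],[[0,0,0.1],0]]' 0.02
```

```text
clock: 31.7
ee_pos: [0.5005, -0.1758, 0.114]
ee_rot: [0.002, 0.705, 0.709, 0.001]
contact_force: [1.2, 0.6, -0.8]
width: 0.033
grasp_force: 60.2
clock: 32.2
ee_pos: [0.554, -0.3212, 0.0853]
ee_rot: [0.005, 0.706, 0.708, 0.001]
contact_force: [0.2, 1.2, -0.9]
width: 0.0328
grasp_force: 60.2
clock: 32.7
ee_pos: [0.5514, -0.3173, 0.021]
ee_rot: [0.0, 0.705, 0.709, 0.0]
contact_force: [1.1, -0.2, -0.5]
width: 0.0337
grasp_force: 60.2
clock: 33.2
ee_pos: [0.5507, -0.3171, 0.1214]
ee_rot: [-0.0, 0.705, 0.709, -0.0]
contact_force: [-0.1, 0.2, -0.3]
width: 0.0437
grasp_force: 0.0
```

Run:
```python
from h import *
c=manip.capture("top"); r=np.ascontiguousarray(rect(c,.006,.68,.21,860,600,2000))
m=cv2.inRange(r,(0,0,0),(60,60,75))
for k in cv2.findContours(m,0,2)[0]:
    if cv2.contourArea(k)>800: q=cv2.minAreaRect(k); print(round(.68-q[0][1]/2000,4),round(.21-q[0][0]/2000,4),np.round(q[1])/2,round(q[2]))
cv2.imwrite("pics/t3.png",r)
```

```text
0.4367 0.0604 [28.5 28. ] 58
0.6158 -0.0433 [28. 28.] 52
```

```bash
python3 -m crank '[[[0.01,0.048,0],0.14],[[0.02,0.096,0],0.28],[[0.03,0.142,0],0.42],[[0.045,0.19,0],0.56],[[0.06,0.235,0],0.7]]' 0.4
python3 -m crank '[[[0.004,0.039,0],0.02],[[0.004,0.039,-0.03],0.02],[[0.004,0.039,-0.07],0.02],[[0.004,0.039,-0.1],0.02],[[0.004,0.039,-0.111],0.02]]'
python3 -m crank '[[[0,0,0],0],[[0,0,0],0],[[0,0,0],0],[[0,0,0],0],[[0,0,0],0]]' -1 50
```

```text
clock: 33.75
ee_pos: [0.6116, -0.0804, 0.1211]
ee_rot: [0.001, 0.417, 0.909, 0.0]
contact_force: [1.7, -0.2, -0.8]
width: 0.0601
grasp_force: 0.0
clock: 34.25
ee_pos: [0.6134, -0.0429, 0.0068]
ee_rot: [-0.002, 0.41, 0.912, -0.001]
contact_force: [0.4, 0.0, -0.4]
width: 0.0602
grasp_force: 0.0
clock: 34.75
ee_pos: [0.6163, -0.0436, 0.0109]
ee_rot: [0.001, 0.41, 0.912, 0.0]
contact_force: [-0.8, -0.3, 7.2]
width: 0.0257
grasp_force: 49.5
```

```bash
python3 -m crank '[[[0,0,0.02],0],[[0,0,0.05],0],[[0,0,0.08],0],[[-0.02,-0.03,0.1],0],[[-0.045,-0.065,0.1],0]]'
python3 -m crank '[[[-0.027,-0.038,0],0],[[-0.054,-0.076,0],0],[[-0.081,-0.114,0],0],[[-0.108,-0.15,0],0],[[-0.135,-0.187,0],0]]'
python3 -m crank '[[[-0.012,-0.015,0],0],[[-0.012,-0.015,-0.03],0],[[-0.012,-0.015,-0.06],0],[[-0.012,-0.015,-0.085],0],[[-0.012,-0.015,-0.092],0]]'
python3 -m crank '[[[0,0,0],0],[[0,0,0],0],[[0,0,0.02],0],[[0,0,0.06],0],[[0,0,0.1],0]]' 0.0
```

```text
clock: 35.25
ee_pos: [0.5728, -0.1086, 0.113]
ee_rot: [0.004, 0.409, 0.912, 0.001]
contact_force: [0.7, -0.6, -0.8]
width: 0.0256
grasp_force: 49.3
clock: 35.75
ee_pos: [0.4339, -0.2967, 0.1098]
ee_rot: [0.001, 0.41, 0.912, -0.0]
contact_force: [1.1, -1.1, 0.1]
width: 0.0259
grasp_force: 49.3
clock: 36.25
ee_pos: [0.4218, -0.3096, 0.0155]
ee_rot: [-0.001, 0.411, 0.912, 0.0]
contact_force: [-0.0, -0.3, -1.2]
width: 0.0259
grasp_force: 49.3
clock: 36.75
ee_pos: [0.4231, -0.3103, 0.1193]
ee_rot: [0.0, 0.41, 0.912, -0.0]
contact_force: [1.0, -1.0, -0.0]
width: 0.0426
grasp_force: 0.0
```

```bash
python3 -m crank '[[[0,0.048,0],-0.06],[[0,0.096,0],-0.12],[[0,0.144,0],-0.12],[[0.005,0.192,0],-0.12],[[0.01,0.24,0],-0.12]]' 0.4
python3 -m crank '[[[0.003,0.048,0],0],[[0.003,0.096,0],0],[[0.003,0.13,0],0],[[0.003,0.13,-0.03],0],[[0.003,0.13,-0.07],0]]'
python3 -m crank '[[[0,0,-0.02],0],[[0,0,-0.03],0],[[0,0,-0.035],0],[[0,0,-0.038],0],[[0,0,-0.038],0]]'
python3 -m crank '[[[0,0,0],0],[[0,0,0],0],[[0,0,0],0],[[0,0,0],0],[[0,0,0],0]]' -1 50
```

```text
clock: 37.25
ee_pos: [0.4337, -0.0687, 0.1189]
ee_rot: [0.002, 0.465, 0.886, 0.001]
contact_force: [0.3, -0.3, 0.6]
width: 0.0598
grasp_force: 0.0
clock: 37.75
ee_pos: [0.4393, 0.0616, 0.0494]
ee_rot: [0.004, 0.463, 0.886, 0.003]
contact_force: [0.0, -0.7, 0.6]
width: 0.0594
grasp_force: 0.0
clock: 38.25
ee_pos: [0.4367, 0.0597, 0.0098]
ee_rot: [0.001, 0.464, 0.886, 0.0]
contact_force: [-0.9, 0.6, 1.4]
width: 0.0599
grasp_force: 0.0
clock: 38.75
ee_pos: [0.4365, 0.0597, 0.01]
ee_rot: [0.001, 0.464, 0.886, 0.0]
contact_force: [-1.8, -1.0, 9.3]
width: 0.026
grasp_force: 48.5
```

```bash
python3 -m crank '[[[0,0,0.02],0],[[0,0,0.05],0],[[0,-0.02,0.08],0],[[0,-0.06,0.1],0],[[0,-0.1,0.1],0]]'
python3 -m crank '[[[0,-0.047,0],0],[[-0.01,-0.094,0],0],[[-0.02,-0.14,0],0],[[-0.04,-0.18,0],0],[[-0.06,-0.22,0],0]]'
python3 -m crank '[[[-0.017,-0.04,0],0],[[-0.017,-0.05,0],0],[[-0.017,-0.05,-0.03],0],[[-0.017,-0.05,-0.06],0],[[-0.017,-0.05,-0.08],0]]'
python3 -m crank '[[[0,0,-0.007],0],[[0,0,-0.012],0],[[0,0,-0.012],0],[[0,0,-0.012],0],[[0,0,-0.012],0]]'
python3 -m crank '[[[0,0,0],0],[[0,0,0],0],[[0,0,0.02],0],[[0,0,0.06],0],[[0,0,0.1],0]]' 0.0
python3 -m crank '[[[0,0,0.04],0],[[0,0,0.08],0],[[0,0.03,0.1],0],[[0,0.08,0.1],0],[[0,0.12,0.1],0]]'
python3 -m crank '[[[0,0.04,0],0],[[0,0.08,0],0],[[0,0.12,0],0],[[0,0.16,0],0],[[0,0.2,0],0]]'
python3 - <<'E'
from h import *
a=[cv2.resize(manip.capture(n)["image"][:,:,::-1],(800,600),interpolation=cv2.INTER_CUBIC) for n in("top","scene")]
cv2.imwrite("pics/chk.png",np.vstack([a[0][210:430,200:620],a[1][220:540,120:540+0]][0:1]+[cv2.resize(a[1][170:530,130:610],(420,315))]))
E
```

```text
clock: 39.25
ee_pos: [0.4379, -0.0413, 0.112]
ee_rot: [0.003, 0.463, 0.886, 0.001]
contact_force: [0.5, 0.4, -1.4]
width: 0.026
grasp_force: 49.3
clock: 39.75
ee_pos: [0.3752, -0.2621, 0.1095]
ee_rot: [0.0, 0.464, 0.886, -0.0]
contact_force: [0.2, -0.5, -1.2]
width: 0.0259
grasp_force: 49.3
clock: 40.25
ee_pos: [0.3587, -0.3097, 0.0279]
ee_rot: [-0.0, 0.465, 0.886, 0.0]
contact_force: [-0.3, 0.5, 0.1]
width: 0.0262
grasp_force: 49.3
clock: 40.75
ee_pos: [0.3596, -0.3107, 0.018]
ee_rot: [0.001, 0.464, 0.886, -0.0]
contact_force: [-0.4, -0.3, 0.2]
width: 0.0259
grasp_force: 49.3
clock: 41.25
ee_pos: [0.3584, -0.3098, 0.1179]
ee_rot: [-0.001, 0.464, 0.886, 0.0]
contact_force: [0.7, -0.7, 1.0]
width: 0.0426
grasp_force: 0.0
clock: 41.75
ee_pos: [0.3587, -0.189, 0.2181]
ee_rot: [0.001, 0.465, 0.885, 0.0]
contact_force: [0.7, 0.5, -0.6]
width: 0.0428
grasp_force: 0.0
clock: 42.25
ee_pos: [0.3586, 0.0112, 0.2174]
ee_rot: [0.0, 0.465, 0.886, 0.0]
contact_force: [0.4, -0.4, -0.4]
width: 0.0427
grasp_force: 0.0
```

View pics/chk.png

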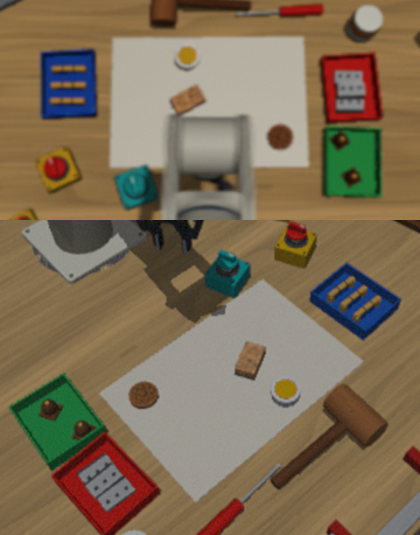

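The check picture shows 3 pulls in blue at (68,85), 2 knobs in green at (350,160) and 3 hinges in red at (350,90). The mat is clear and the bystanders are in place. Now I'll refine the stop's centre by code.

Run:
```python
from h import *
for n in("top","scene"):
    c=manip.capture(n); 
    r=np.ascontiguousarray(rect(c,.046,.46,.42,720,720,4000)); h=cv2.cvtColor(r,cv2.COLOR_BGR2HSV)
    m=cv2.inRange(h,(21,150,90),(32,255,255)); ks=[k for k in cv2.findContours(m,0,2)[0] if cv2.contourArea(k)>300]
    k=cv2.convexHull(np.vstack(ks)); q=cv2.minAreaRect(k); print(n,"box",.46-q[0][1]/4000,.42-q[0][0]/4000,np.array(q[1])/4,q[2])
    for z in(.076,.092):
        r=np.ascontiguousarray(rect(c,z,.46,.42,720,720,4000)); h=cv2.cvtColor(r,cv2.COLOR_BGR2HSV)
        m=cv2.inRange(h,(0,150,70),(8,255,255))|cv2.inRange(h,(172,150,70),(180,255,255))
        k=max(cv2.findContours(m,0,2)[0],key=cv2.contourArea); q=cv2.minAreaRect(k); print(" red",z,.46-q[0][1]/4000,.42-q[0][0]/4000,np.array(q[1])/4,q[2])
    cv2.imwrite(f"pics/sr_{n}.png",r[100:600,:])
a=np.hstack([cv2.resize(cv2.imread(f"pics/sr_{n}.png"),(400,278)) for n in("top","scene")]); cv2.imwrite("pics/sr.png",cv2.convertScaleAbs(a,alpha=1.3))
```

```text
top box 0.35087696838378907 0.3559797134399414 [ 84.55522919 160.9118042 ] 51.585208892822266
 red 0.076 0.37421459960937503 0.3249176483154297 [45.59814835 46.1113472 ] 81.25383758544922
 red 0.092 0.3723631286621094 0.3216019287109375 [45.11701202 45.57554245] 81.67434692382812
scene box 0.3544019165039063 0.35179345703125 [ 95.89675903 195.57000732] 43.821842193603516
 red 0.076 0.38157884216308596 0.3272557754516601 [43.80905151 59.02601242] 52.12501525878906
 red 0.092 0.3928686447143555 0.3149360427856445 [43.42058182 57.51172256] 53.9149284362793
```

View pics/sr.png

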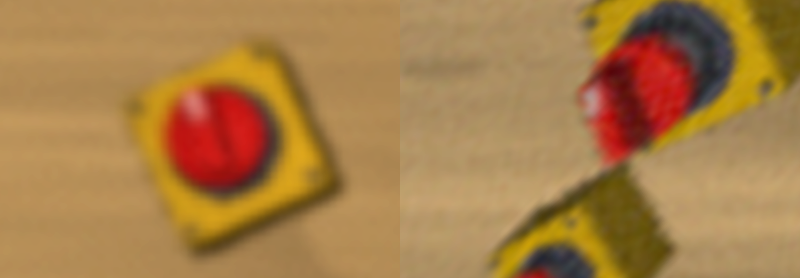

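The enlarged crop confirms the larger red/yellow stop (the smaller one lies below it). The bar runs at about 19°, with its centre near (0.378, 0.328). Approach with closing angle 109°.

```bash
python3 -m crank '[[[0.005,0.045,0],0.14],[[0.01,0.09,0],0.28],[[0.015,0.135,0],0.42],[[0.019,0.18,0],0.56],[[0.019,0.22,0],0.7]]' 0.1 25
python3 -m crank '[[[0,0.045,0],0.14],[[0,0.08,0],0.28],[[0,0.098,0],0.42],[[0,0.098,-0.02],0.56],[[0,0.098,-0.04],0.6]]'
python3 -m crank '[[[0,0,-0.03],0],[[0,0,-0.06],0],[[0,0,-0.085],0],[[0,0,-0.095],0],[[0,0,-0.095],0]]'
python3 -m crank '[[[0,0,0],0],[[0,0,0],0],[[0,0,0],0],[[0,0,0],0],[[0,0,0],0]]' -1 25
```

```text
clock: 42.95
ee_pos: [0.3792, 0.2305, 0.2173]
ee_rot: [0.0, 0.131, 0.991, 0.0]
contact_force: [1.5, 0.4, 0.4]
width: 0.047
grasp_force: 0.0
clock: 43.45
ee_pos: [0.3795, 0.3273, 0.1769]
ee_rot: [0.001, -0.168, 0.986, 0.0]
contact_force: [-0.2, -0.2, 0.7]
width: 0.0468
grasp_force: 0.0
clock: 43.95
ee_pos: [0.3781, 0.3262, 0.081]
ee_rot: [-0.001, -0.165, 0.986, -0.001]
contact_force: [0.2, 0.3, -0.6]
width: 0.0468
grasp_force: 0.0
clock: 44.45
ee_pos: [0.3788, 0.3282, 0.0829]
ee_rot: [0.001, -0.166, 0.986, 0.0]
contact_force: [2.2, -0.7, 1.0]
width: 0.0111
grasp_force: 28.3
```

```bash
python3 -m crank '[[[0,0,0],-0.1],[[0,0,0],-0.2],[[0,0,0],-0.3],[[0,0,0],-0.4],[[0,0,0],-0.5]]'
python3 -m crank '[[[0,0,0],-0.1],[[0,0,0],-0.2],[[0,0,0],-0.3],[[0,0,0],-0.4],[[0,0,0],-0.5]]'
python3 -c "
from rig import manip;s=manip.state();print(s['moment'],s['contact_force'])"
python3 -m crank '[[[0,0,0],-0.05],[[0,0,0],-0.1],[[0,0,0],-0.15],[[0,0,0],-0.2],[[0,0,0],-0.2]]'
python3 -c "
from rig import manip;s=manip.state();print(s['moment'],s['contact_force'])"
```

```text
clock: 44.95
ee_pos: [0.3787, 0.3282, 0.0826]
ee_rot: [0.001, 0.085, 0.996, 0.001]
contact_force: [3.0, -0.9, 0.8]
width: 0.0109
grasp_force: 28.3
clock: 45.45
ee_pos: [0.3787, 0.3281, 0.0826]
ee_rot: [0.001, 0.329, 0.945, 0.001]
contact_force: [3.3, -0.7, 1.7]
width: 0.0108
grasp_force: 28.3
[-0.19780069 -0.57203915  0.01849501] [ 3.25649843 -0.74775793  1.66078555]
clock: 45.95
ee_pos: [0.3787, 0.3281, 0.0825]
ee_rot: [0.001, 0.42, 0.908, 0.001]
contact_force: [2.8, -0.9, 1.8]
width: 0.0111
grasp_force: 28.3
[-0.17368156 -0.6738696  -0.0013594 ] [ 2.83767582 -0.94149301  1.75548984]
```

Turning freely. Continue to the stop, watching the moment.

```bash
for k in 1; do python3 -m crank '[[[0,0,0],-0.03],[[0,0,0],-0.06],[[0,0,0],-0.09],[[0,0,0],-0.12],[[0,0,0],-0.12]]'; done
python3 -c "
from rig import manip;s=manip.state();print(s['moment'],s['contact_force'])"
python3 -m crank '[[[0,0,0],-0.03],[[0,0,0],-0.06],[[0,0,0],-0.08],[[0,0,0],-0.08],[[0,0,0],-0.08]]'
python3 -c "
from rig import manip;s=manip.state();print(s['moment'],s['contact_force'])"
```

```text
clock: 46.45
ee_pos: [0.3786, 0.3281, 0.0823]
ee_rot: [0.001, 0.473, 0.881, 0.001]
contact_force: [6.4, -1.0, 1.0]
width: 0.011
grasp_force: 40.9
[-0.05140663 -0.93763693  0.93444412] [ 6.39440896 -1.0157972   0.97601614]
clock: 46.95
ee_pos: [0.3786, 0.328, 0.0823]
ee_rot: [0.001, 0.507, 0.862, 0.0]
contact_force: [4.9, -0.4, 1.0]
width: 0.0109
grasp_force: 57.9
[-0.00844515 -0.95196072  1.39549896] [ 4.86562955 -0.35774717  1.03309195]
```

The moment rose to 1.4 N m, so the end stop is reached. Open, lift away and verify the bar direction.

```bash
python3 -m crank '[[[0,0,0],0],[[0,0,0],0],[[0,0,0],0],[[0,0,0.03],0],[[0,0,0.07],0]]' 0.1
python3 -m crank '[[[0,0,0.05],0],[[0,-0.03,0.08],0],[[0,-0.07,0.08],0],[[0,-0.11,0.08],0],[[0,-0.15,0.08],0]]'
python3 -m crank '[[[0,-0.045,0],0],[[0,-0.09,0],0],[[0,-0.13,0],0],[[0,-0.17,0],0],[[0,-0.17,0],0]]'
python3 - <<'E'
from h import *
c=manip.capture("scene"); r=np.ascontiguousarray(rect(c,.092,.42,.38,400,400,4000)); h=cv2.cvtColor(r,cv2.COLOR_BGR2HSV)
cv2.imwrite("pics/fin.png",r)
# bar top corners: expected line directions; print coarse map of red brightness
m=cv2.inRange(h,(0,120,50),(9,255,255))|cv2.inRange(h,(171,120,50),(180,255,255))
v=np.where(m>0,h[...,2],0)[::16,::16]
for row in v: print(" ".join(f"{x:3d}" for x in row))
E
```

```text
clock: 47.45
ee_pos: [0.3761, 0.3262, 0.1508]
ee_rot: [-0.001, 0.508, 0.861, -0.003]
contact_force: [-0.0, 0.9, -0.4]
width: 0.0469
grasp_force: 0.0
clock: 47.95
ee_pos: [0.3771, 0.1763, 0.2322]
ee_rot: [-0.0, 0.508, 0.861, -0.0]
contact_force: [0.8, -0.7, 0.3]
width: 0.0467
grasp_force: 0.0
clock: 48.45
ee_pos: [0.3771, 0.0043, 0.2319]
ee_rot: [-0.0, 0.511, 0.86, -0.001]
contact_force: [-0.1, 0.4, 1.0]
width: 0.047
grasp_force: 0.0
  0   0   0   0   0   0   0   0   0   0   0   0   0   0   0   0   0   0  58  61   0   0   0   0   0
  0   0   0   0   0   0   0   0   0   0   0   0   0   0   0  90  99 107 111  97  81   0   0   0   0
  0   0   0   0   0   0   0   0   0   0   0   0   0   0   0 142 148 141 146 135 109  96   0   0   0
  0   0   0   0   0   0   0   0   0   0   0   0   0 146 142 144 148 148 143 139 142 118  90   0   0
  0   0   0   0   0   0   0   0   0   0   0   0 138 140 142 145 143 106  88 111 142 142 110  84   0
  0   0   0   0   0   0   0   0   0   0   0   0 141 139 145 146 125  90  75  87 122 152 129  83   0
  0   0   0   0   0   0   0   0   0   0   0   0 139 140 140 121
[... 1136 characters left out ...]

  0   0   0   0   0   0   0   0   0   0   0   0   0   0   0   0   0   0   0   0   0   0   0   0   0
  0   0   0   0   0   0   0   0   0   0   0   0   0   0   0   0   0   0   0   0   0   0   0   0   0
  0   0   0   0   0   0   0   0   0   0   0   0   0   0   0   0   0   0   0   0   0   0   0   0   0
  0   0   0   0   0   0   0   0   0   0   0   0   0   0   0   0   0   0   0   0   0   0   0   0   0
  0   0   0   0   0   0   0   0   0   0   0   0   0   0   0   0   0   0   0   0   0   0   0   0   0
  0   0   0   0   0   0   0   0   0   0   0   0   0   0   0   0   0   0   0   0   0   0   0   0   0
  0   0   0   0   0   0   0   0   0   0   0   0   0   0   0   0   0   0   0   0   0   0   0   0   0
```

```bash
python3 -c "
from rig import manip;print(manip.finish_job())"
```

```text
the job is handed in; nothing more can be done
None
```

The job is handed in: I pressed the red stop fully down first, sorted all eight fittings into their trays (3 pulls, 2 knobs, 3 hinges), then turned the stop's head clockwise to its end and left the other things where they were.

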